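# Find the charged grinding jar by its weight and show it to the camera

### The job

The two closed steel grinding jars in the grey stand look alike, but one still has its charge of balls in it and is clearly the heavier. Lift the left jar (as seen from the robot) clear above the stand and set it back in its seat, then lift the right one clear, and judge by the force which is heavier. Leave the lighter jar standing fully down in its own seat, let go, and finish while holding the heavier jar upright and still in the air in front of the eye of the small black camera that stands free on the desk beyond the stand (the nearer of two), level with the eye and about 12 cm out from it, without touching the camera or disturbing the other things on the desk.

Things in the scene. Friction and masses are not known exactly. Their poses are not given: they have to be found in the camera images.
- stand: grey plastic jar stand, fixed to the desk: block 74 x 170 mm (long side along its y), top at 33 mm above the desk, with two round blind seats 39 mm wide and 22 mm deep (floors 11 mm above the desk), at y = +45 mm (left) and y = -45 mm (right). Origin at desk level under its centre; z up. Its yaw varies by up to about 25 degrees
- seat_left (a point): centre of the floor of the left seat (stand's +y end, left as seen from the robot), 22 mm below the stand's top; axes as the stand's
- seat_right (a point): centre of the floor of the right seat (stand's -y end), 22 mm below the stand's top; axes as the stand's
- camera_eye (a point): front of the lens of the nearer small black ball-shaped camera on a round foot, left of and beyond the stand (76 mm wide, 81 mm high overall, fixed to the desk), 62 mm above the desk. The camera looks along this frame's -x, level, roughly toward the robot; z up
- jar_left_mid (a point): middle of the left jar, on its axis 33 mm above its underside
- jar_right_mid (a point): middle of the right jar, on its axis 33 mm above its underside
- jar_left: jar in the left seat: closed steel grinding jar, upright cylinder 36 mm in diameter, 66 mm high, foot bevelled 3 mm, cap (same diameter) knurled at 47-59 mm; in its seat the upper 44 mm stand free. Origin centre of underside, z along its axis, up. The jars look alike; the empty one weighs 1.7-2.1 N, the charged one 3.7-4.9 N
- jar_right: jar in the right seat: closed steel grinding jar, upright cylinder 36 mm in diameter, 66 mm high, foot bevelled 3 mm, cap (same diameter) knurled at 47-59 mm; in its seat the upper 44 mm stand free. Origin centre of underside, z along its axis, up. The jars look alike; the empty one weighs 1.7-2.1 N, the charged one 3.7-4.9 N
- beaker_tall: glass beaker, 63 mm wide, 76 mm high; origin under its centre. A bystander, to be left alone
- petri_dish: flat covered glass dish, 59 mm wide, 16 mm high; origin under its centre. A bystander, to be left alone
- stopper: black tapered rubber stopper, 27 mm wide, 24 mm high; origin under its centre. A bystander, to be left alone

How it is judged:
By the outcome, as a careful person would: the job done as asked, in the order asked, and still so for the second after the job is handed in, while the arm keeps its last pose, push and grip.
It also fails if it takes over 51 s, if anything falls off the work surface, if the arm or the gripper's body presses on something with over 40 N, if the wrist force passes 120 N, or if a joint passes its speed limit or range.

### The arm

A 6-joint arm with a two-finger parallel gripper is mounted at the origin on a cart in front of the work surface, level with it; the furniture and walls round the work are solid. World frame = base frame: x ahead of the robot, y to its left, z up, the work surface at z = 0. Lengths are in mm, angles in rad, forces in N, time in s.
With the tool pointing down it reaches from about 400 to 925 mm from the base axis. Payload 12.5 kg.
Tool frame: the origin (TCP) lies on the centre line of the jaws, within the pads' length; the fingertips stand 17 mm ahead of it and the grasp point (between the pads) lies 2 mm behind it; z points along the fingers, y is the line along which they close (so a half turn about z gives the same grasp; the last joint's range is limited). The gripper opens to 95 mm and grips with 3 to 60 N. Pads are 20 mm wide; open, the fingers measure 119 mm over their backs; the gripper's body (75 mm by 180 mm) begins 59 mm behind the grasp point.
Start: joints at [1.185, 0.491, 1.559, -0, 1.092, -0.106], TCP at [172.584, 600.716, 231.661] pointing down, gripper open.
Joint ranges: [-3.1, 3.1], [-0.84, 2.19], [0.05, 2.79], [-1.13, 4.28], [0.06, 2.93], [-2.69, 2.69]. Speed limits (rad/s): [2.22, 2.22, 2.79, 3.14, 3.14, 3.14].

### API

Orientations are given as [roll, pitch, yaw] about the fixed x, y, z axes, in that order (R = Rz(yaw) Ry(pitch) Rx(roll)).
In Python, from cell import env gives the robot as it stands.
- The arm moves only by the tool drive_tool, never from a script. Its argument "deltas" is text: rows parted by semicolons, each of 4 numbers parted by spaces: the shift along the world's x, y, z normalised to -1 to 1, where 1 is 100 mm, then the turn about the world's z normalised to -1 to 1, where 1 is 180 degrees. A call has 1 to 10 rows; each row shifts and turns the commanded pose from where the row before left it; what a row does not reach is not made up. A row lasts 1/12 s, in which the tool goes at most 41.7 mm and 7.16 degrees, less where a joint would pass 70% of its speed; a pose out of reach is approached as far as the arm can. A call with a number of a shift or a turn outside -1 to 1 is refused whole. A call with a gripper value outside its range is refused whole. "gripper" is the closure, from 0 (fully open) to 1 (shut), set as the call begins (left out, the last holds). The fingers move at their own pace and stop on an object; the grip force is fixed at half the most. Time passes only in rows, so rows that do not move let the fingers close. It gives the time, the measured TCP pose, the force, the opening and the grip force at its end, in the units of the state.
- env.state(): the state, without advancing time (a new reading comes with each control period).
- env.read_camera(name): name is "scene" or "side" or "wrist"; returns (picture, depth): 400x640x3 uint8, red, green, blue; 400x640 float32, mm along the optical axis (not along the pixel's ray), 0 where there is no reading.
- env.camera_params(name): a dict with "mtx" (3x3 intrinsics, pixels), "camera_from_world" (4x4, takes a point from world to camera coordinates); the wrist camera has in their place "mount" (4x4, takes a point from camera to tool coordinates, whose origin is the TCP and whose axes are the flange's). Camera axes: x right, y down, z forward; pixel columns grow to the right and rows downward; lengths in mm; the calibration is good to about 2 mm. A picture is of the moment at which its call begins: read the wrist's pose just before it. camera_params takes no time and is no camera call.
- env.job_done(): hands the job in; it is judged then, once.
The state is a dict: "t": time; "joints": joint angles; "qvel": joint speeds; "tau": joint torques, N m; "eef_pos": TCP position; "tcp_rot": TCP orientation; "ft_force": force on the tool from outside, world axes, zero at the start; "moment": the same for the moment, N m; "opening": opening from 0.0 (shut) to 1.0 (fully open); "grip_force": force on a finger pad.
Only numpy, scipy, OpenCV 4.12 (cv2) and the standard library are available. Lean on these libraries where they do the work, as an engineer would, in place of code of your own. Each camera call takes 0.05 s, during which the arm holds its last target. There are 200 camera calls.

## Working session

There is one attempt and no reset: what is moved stays moved. The work goes in short steps, Python scripts to look and compute and a tool call to move; the robot and the scene stay as the last step left them, time stands still between calls to the robot, and variables do not carry over. Pictures are saved under pics/ and viewed, at most 10 in all, crops included, and the job is handed in when it is done.

Besides the shell and the picture viewer there is one more tool, called after "Request:" in YAML: its name, and indented under it one key for each argument. drive_tool: Moves the arm, as the interface text tells. Its arguments: {"type":"object","properties":{"deltas":{"type":"string"},"gripper":{"type":"number"}},"required":["deltas"]}

```bash
ls; mkdir -p pics; python3 - <<'E'
from cell import env
import cv2,numpy as np
s=env.state();print(s)
for n in("scene","side"):
    im,d=env.read_camera(n);p=env.camera_params(n)
    np.savez(f"{n}.npz",im=im,d=d,K=p["mtx"],T=p["camera_from_world"])
    cv2.imwrite(f"pics/{n}.png",im[:,:,::-1]);print(n,p)
E
```

```text
pics
{'t': 0.0, 'joints': array([ 1.18536545e+00,  4.91563635e-01,  1.55946047e+00, -1.53825838e-06,
        1.09171954e+00, -1.05578320e-01]), 'qvel': array([ 0.00075789,  0.00038446, -0.00145927, -0.00036556,  0.001155  ,
        0.00045714]), 'tau': array([ 6.06727172e-04, -6.12658238e+01, -2.58184111e+01,  6.92920899e-02,
        4.81616892e-02, -9.06481546e-05]), 'eef_pos': array([172.51022478, 600.47575822, 231.05541824]), 'tcp_rot': array([-3.14044793e+00, -1.19937203e-04,  2.86174074e+00]), 'ft_force': array([-0.03387629,  0.88391075,  0.20433476]), 'moment': array([ 0.01453728, -0.0484763 ,  0.04542359]), 'grip_force': 0.0, 'opening': 0.9985504134183768}
scene {'mtx': array([[515.6403609 ,   0.        , 317.59338256],
       [  0.        , 515.6403609 , 199.65664769],
       [  0.        ,   0.        ,   1.        ]]), 'camera_from_world': array([[ 9.17681666e-01, -3.97179270e-01, -1.04397140e-02,
        -4.89804049e+02],
       [-1.94481295e-01, -4.26125723e-01, -8.83512249e-01,
         2.13688372e+02],
       [ 3.46464119e-01,  8.12813322e-01, -4.68291702e-01,
         9.31439497e+02],
       [ 0.00000000e+00,  0.00000000e+00,  0.00000000e+00,
         1.00000000e+00]])}
side {'mtx': array([[492.30693336,   0.        , 307.47137295],
       [  0.        , 492.30693336, 201.8630489 ],
       [  0.        ,   0.        ,   1.        ]]), 'camera_from_world': array([[ 9.78074990e-01, -2.07554990e-01, -1.70364426e-02,
        -5.59431877e+02],
       [-1.47544321e-01, -6.32896874e-01, -7.60047512e-01,
         1.73116720e+02],
       [ 1.46969342e-01,  7.45897093e-01, -6.49644163e-01,
         1.18523154e+03],
       [ 0.00000000e+00,  0.00000000e+00,  0.00000000e+00,
         1.00000000e+00]])}
```

View pics/scene.png

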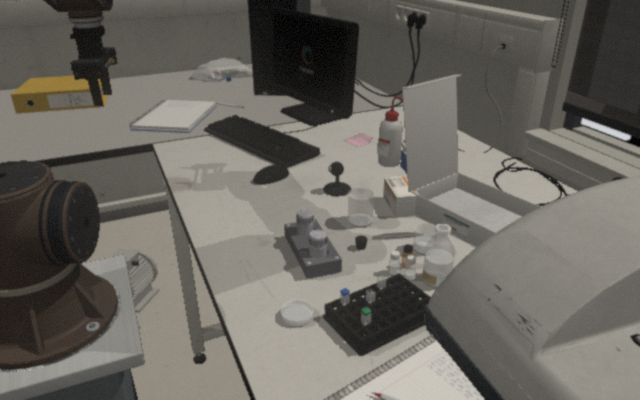

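View pics/side.png

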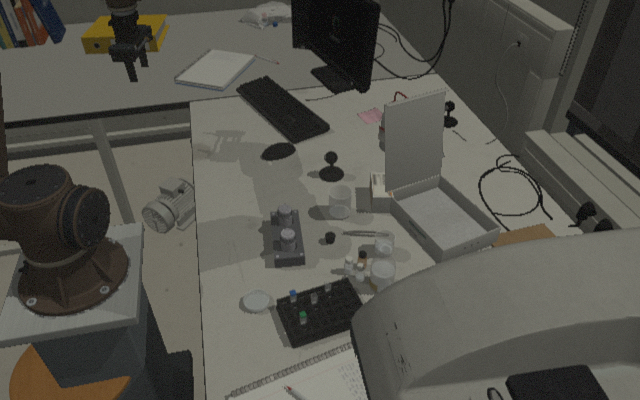

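Scene view: the stand is near px (312,248), with its jars at (305,222) and (318,243). The near camera is at (337,178), the beaker at (361,208) and the stopper at (361,242). In the side view the stand is at (284,240), the camera at (331,165) and the beaker at (340,203). I'll zoom in next.

```bash
cat >h.py <<'E'
import numpy as np,cv2
def load(n):
    z=np.load(n+".npz");return z["im"],z["d"],z["K"],z["T"]
def ray(n,uv):
    _,_,K,T=load(n);R=T[:3,:3];c=-R.T@T[:3,3]
    v=R.T@np.linalg.solve(K,[uv[0],uv[1],1]);return c,v/np.linalg.norm(v)
def plane(n,uv,z):
    c,v=ray(n,uv);return c+v*(z-c[2])/v[2]
def tri(a,b):
    (c1,v1),(c2,v2)=ray("scene",a),ray("side",b)
    s=np.linalg.lstsq(np.c_[v1,-v2],c2-c1,rcond=None)[0]
    p,q=c1+s[0]*v1,c2+s[1]*v2;return (p+q)/2,np.linalg.norm(p-q)
def cloud(n):
    _,d,K,T=load(n);v,u=np.indices(d.shape)
    P=np.stack([(u-K[0,2])*d/K[0,0],(v-K[1,2])*d/K[1,1],d],-1)
    return (P-T[:3,3])@T[:3,:3]
E
python3 - <<'E'
from h import *
o=[]
for n,(u,v) in (("scene",(270,150)),("side",(245,140))):
    im=load(n)[0];c=cv2.resize(im[v:v+140,u:u+100],None,fx=4,fy=4,interpolation=cv2.INTER_CUBIC)
    for k in range(0,100,10):cv2.putText(c,str(u+k),(k*4,8),0,.3,(255,0,0));c[:4,k*4]=255
    for k in range(0,140,10):cv2.putText(c,str(v+k),(0,k*4+4),0,.3,(255,0,0))
    o.append(c)
    P=cloud(n)
    S=P[v:v+140,u:u+100].reshape(-1,3)
    for lo,hi in((30,36),(45,85)):
        m=(S[:,2]>lo)&(S[:,2]<hi)
        Q=np.float32(S[m][:,:2]);k,l=cv2.connectedComponents(np.uint8(((P[...,2]>lo)&(P[...,2]<hi)))[v:v+140,u:u+100])
        for i in range(1,k):
            w=P[v:v+140,u:u+100][l==i]
            if len(w)>25:print(n,lo,len(w),w.mean(0).round(),w.min(0).round(),w.max(0).round())
cv2.imwrite("pics/z.png",cv2.convertScaleAbs(np.hstack(o)[:,:,::-1],alpha=1.6))
E
```

```text
scene 30 41 [669. 464.  31.] [647. 441.  30.] [694. 485.  35.]
scene 30 56 [573. 375.  33.] [550. 363.  30.] [597. 397.  36.]
scene 30 57 [659.  51.  33.] [643.  39.  30.] [681.  79.  36.]
scene 30 43 [551.  47.  34.] [540.  25.  30.] [560.  77.  36.]
scene 30 737 [503. -34.  34.] [470. -99.  30.] [552.  80.  36.]
scene 45 173 [687. 234.  69.] [671. 222.  50.] [708. 251.  85.]
scene 45 496 [669.  71.  63.] [642.  38.  45.] [703. 103.  79.]
scene 45 324 [516.  28.  67.] [501.  17.  45.] [536.  53.  82.]
scene 45 377 [508. -62.  68.] [493. -73.  46.] [528. -36.  83.]
side 30 92 [561. 381.  33.] [528. 361.  30.] [597. 402.  36.]
side 30 31 [661.  50.  33.] [646.  40.  30.] [680.  71.  36.]
side 30 848 [515. -20.  33.] [472. -96.  30.] [560.  81.  36.]
side 45 139 [691. 235.  69.] [672. 221.  48.] [711. 255.  81.]
side 45 291 [667.  73.  62.] [645.  39.  45.] [694. 105.  78.]
side 45 223 [520.  30.  67.] [503.  16.  45.] [538.  53.  80.]
side 45 248 [511. -60.  68.] [494. -73.  45.] [530. -37.  81.]
```

View pics/z.png

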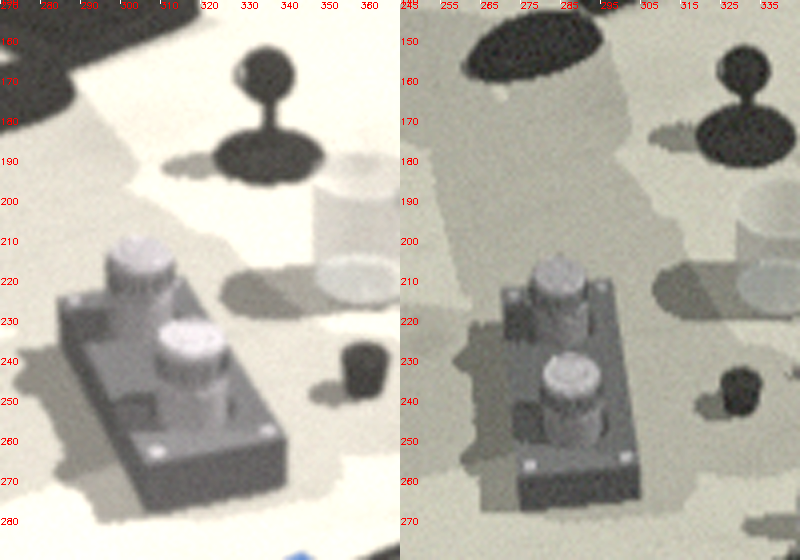

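```bash
python3 - <<'E'
from h import *
f=lambda a,z=None:None
A={"jarL":((305.2,213.5),(284.8,207.5),77),"jarR":((318.2,234.2),(288,233),77),
"scTL":((288.75,225.25),(274,224.25),33),"scTR":((315,221.25),(295.5,221.5),33),"scBR":((336.75,257.5),(301.75,264.25),33),"scBL":((309.25,263.25),(277.5,266.5),33),
"ball":((336.2,168.5),(331.2,157.5),61),"lens":((330,168.5),(325.5,158.2),62),"foot":((337,189.2),(331.2,174),5)}
for k,(a,b,z) in A.items():
    p,e=tri(a,b);print(k,p.round(1),round(e,1),plane("scene",a,z).round(1)[:2],plane("side",b,z).round(1)[:2])
from cell import env
print(env.camera_params("wrist"))
E
```

```text
jarL [523.4  41.5  72.8] 0.0 [520.7  34.6] [522.8  36.8]
jarR [514.  -52.6  75.2] 2.0 [512.6 -53.9] [514.2 -55.7]
scTL [481.4   6.2  65.6] 21.6 [495.8  73.1] [491.3  29. ]
scTR [536.7   1.7  65.6] 17.0 [556.   65.2] [546.8  26.8]
scBR [ 523.7 -136.    61.8] 19.9 [539.1 -85.1] [ 533.2 -121. ]
scBL [ 468.8 -131.3   61.9] 18.7 [481.2 -80.9] [ 476.6 -115.3]
ball [693.2 241.4  63. ] 3.8 [695.  248.6] [694.7 241.6]
lens [674.2 236.5  68. ] 6.0 [679.4 253.4] [677.5 240.7]
foot [693.8 238.1   4.7] 2.4 [693.4 239.5] [694.2 236.3]
{'mtx': array([[326.7461329 ,   0.        , 327.51362779],
       [  0.        , 326.7461329 , 201.89868733],
       [  0.        ,   0.        ,   1.        ]]), 'mount': array([[ 2.26556276e-04, -9.57236777e-01, -2.89305550e-01,
         8.09627521e+01],
       [ 9.99999917e-01,  3.14773698e-04, -2.58400515e-04,
        -2.10273510e-01],
       [ 3.38416254e-04, -2.89305467e-01,  9.57236769e-01,
        -1.52954159e+02],
       [ 0.00000000e+00,  0.00000000e+00,  0.00000000e+00,
         1.00000000e+00]])}
```

Request:
drive_tool:
  deltas: "0.233 -0.3 0 -0.0367;0.233 -0.3 0 -0.0367;0.233 -0.3 0 -0.0367;0.233 -0.3 0 -0.0367;0.233 -0.3 0 -0.0367;0.233 -0.3 0 -0.0367;0.233 -0.3 0 -0.0367;0.233 -0.3 0 -0.0367;0.233 -0.3 0 -0.0367;0.233 -0.3 0 -0.0367"
  gripper: 0

```text
t: 0.93
eef_pos: [406.3, 299.0, 231.6]
tcp_rot: [-3.141, 0.0, 1.703]
ft_force: [1.4, 1.4, 0.2]
opening: 0.996
grip_force: 0.0
```

Request:
drive_tool:
  deltas: "0.233 -0.3 0 -0.0367;0.233 -0.3 0 -0.0367;0.233 -0.3 0 0;0.233 -0.3 0 0;0.233 -0.3 0 0;0 0 0 0;0 0 0 0;0 0 0 0"

```text
t: 1.6
eef_pos: [521.6, 150.8, 231.3]
tcp_rot: [-3.141, 0.0, 1.478]
ft_force: [0.3, 0.5, 0.4]
opening: 1.001
grip_force: 0.0
```

```bash
cat >w.py <<'E'
from cell import env
from h import *
from scipy.spatial.transform import Rotation as Ro
def shot(n):
    s=env.state();im,d=env.read_camera("wrist");p=env.camera_params("wrist")
    W=np.eye(4);W[:3,:3]=Ro.from_euler("xyz",s["tcp_rot"]).as_matrix();W[:3,3]=s["eef_pos"]
    np.savez(n+".npz",im=im,d=d,K=p["mtx"],T=np.linalg.inv(W@p["mount"]))
    cv2.imwrite(f"pics/{n}.png",cv2.convertScaleAbs(im[:,:,::-1],alpha=1.3));print(s["t"],s["eef_pos"].round(1),s["tcp_rot"].round(4),s["ft_force"].round(2))
E
python3 -c "
from w import *;shot('w1')"
```

```text
1.6 [521.6 150.8 231.3] [-3.1407e+00  1.0000e-04  1.4776e+00] [0.29 0.49 0.42]
```

View pics/w1.png

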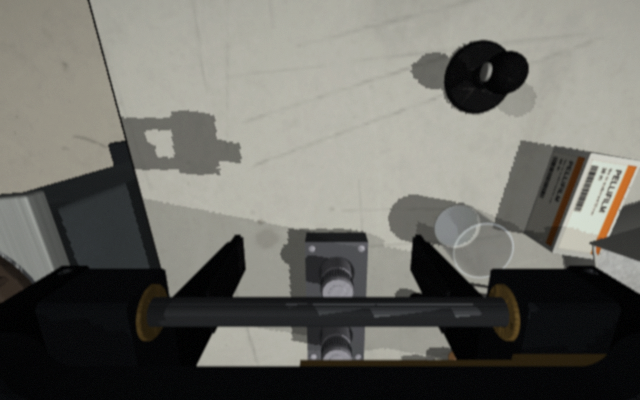

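Wrist view: the small camera's foot is at about (478,77), its ball at (508,70), and the pale lens at (487,72) facing left (−x). The left jar is at (338,275), the stand screws at (312,248) and (362,247), and the gripper bar hides part of both jars. I'll zoom in on the eye and the stand.

```bash
python3 - <<'E'
from h import *
im=load("w1")[0]
o=[]
for (u,v) in((440,35),(290,225)):
    c=cv2.resize(im[v:v+80,u:u+100],None,fx=4,fy=6 if 0 else 4,interpolation=cv2.INTER_CUBIC);o.append(c)
o2=[]
for n,(u,v) in(("scene",(322,155)),("side",(316,145))):
    o2.append(cv2.resize(load(n)[0][v:v+22,u:u+40],(400,220),interpolation=cv2.INTER_CUBIC))
cv2.imwrite("pics/z2.png",cv2.convertScaleAbs(np.vstack([np.hstack(o),np.hstack(o2)])[:,:,::-1],alpha=2))
for k,a,b in(("TL",(288.75,225.25),(274,214.25)),("TR",(315,221.25),(295.5,211.5)),("BR",(336.75,257.5),(301.75,254.25)),("BL",(309.25,263.25),(277.5,256.5))):
    p,e=tri(a,b);print(k,p.round(1),round(e,1),plane("scene",a,33).round(1)[:2],plane("side",b,33).round(1)[:2])
print(plane("w1",(312,248),33),plane("w1",(362,247),33))
E
```

```text
TL [496.   68.4  33.9] 4.4 [495.8  73.1] [497.3  66.8]
TR [553.7  60.6  36.3] 0.8 [556.   65.2] [554.1  64.7]
BR [538.6 -89.1  34.4] 3.2 [539.1 -85.1] [539.5 -89.6]
BL [481.1 -83.3  33.6] 2.3 [481.2 -80.9] [481.8 -83.9]
[496.79119171  71.55221945  33.        ] [555.27062512  67.39875794  33.        ]
```

View pics/z2.png

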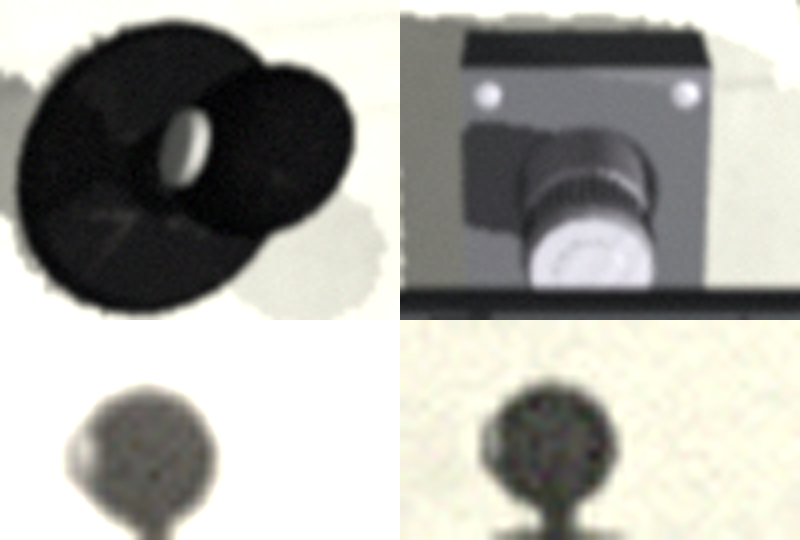

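```bash
python3 - <<'E'
from h import *
def multi(L):
    A=0;b=0
    for n,uv in L:
        c,v=ray(n,uv);M=np.eye(3)-np.outer(v,v);A=A+M;b=b+M@c
    return np.linalg.solve(A,b)
ball=[("w1",(507.5,72)),("scene",(336.6,168.5)),("side",(331.3,157.5))]
lens=[("w1",(486.3,71.8)),("scene",(330,168.5)),("side",(325.0,157.2))]
foot=[("scene",(337,189.2)),("side",(331.2,174)),("w1",(475,76))]
for L,z in((ball,61),(lens,62),(foot,3)):
    print(multi(L).round(1),[plane(n,uv,z).round(1)[:2] for n,uv in L])
E
```

```text
[695.5 243.6  62. ] [array([697.9, 243.8]), array([695.9, 248.2]), array([695. , 241.6])]
[676.6 245.4  64.4] [array([677.9, 245.7]), array([679.4, 253.4]), array([677.2, 245.9])]
[6.956e+02 2.448e+02 1.000e-01] [array([695.1, 243.1]), array([694.8, 238.8]), array([692.9, 245.1])]
```

```bash
python3 - <<'E'
from h import *
for n in("scene","side","w1"):
    P=cloud(n);d=load(n)[1]
    m=(P[...,0]>560)&(P[...,0]<800)&(P[...,1]>60)&(P[...,1]<330)&(P[...,2]>90)&(P[...,2]<500)&(d>0)
    w=P[m];print(n,m.sum(),*( [w.min(0).round(),np.percentile(w,2,0).round(),w.max(0).round()] if m.any() else []))
E
```

```text
scene 353 [784.  66.  90.] [787.  67.  97.] [800. 106. 306.]
side 268 [787.  64.  91.] [788.  67.  98.] [800. 106. 305.]
w1 24149 [560.  67.  90.] [562. 139. 228.] [800. 182. 335.]
```

Request:
drive_tool:
  deltas: "0.233 0.036 -0.24 0;0.233 0.036 -0.24 0;0.233 0.036 -0.24 0;0.233 0.036 -0.24 0;0 0 0 0;0 0 0 0;0 0 0 0"

```text
t: 2.23
eef_pos: [614.4, 166.1, 136.2]
tcp_rot: [-3.141, 0.0, 1.48]
ft_force: [0.1, -0.6, -0.3]
opening: 1.0
grip_force: 0.0
```

```bash
python3 -c "
from w import *;shot('w2')
im=load('w2')[0];c=im[0:150,300:500];cv2.imwrite('pics/z3.png',cv2.convertScaleAbs(cv2.resize(c,None,fx=4,fy=4,interpolation=2)[:,:,::-1],alpha=1.6))"
```

```text
2.2333 [614.4 166.1 136.2] [-3.1415  0.      1.4797] [ 0.07 -0.58 -0.33]
```

View pics/z3.png

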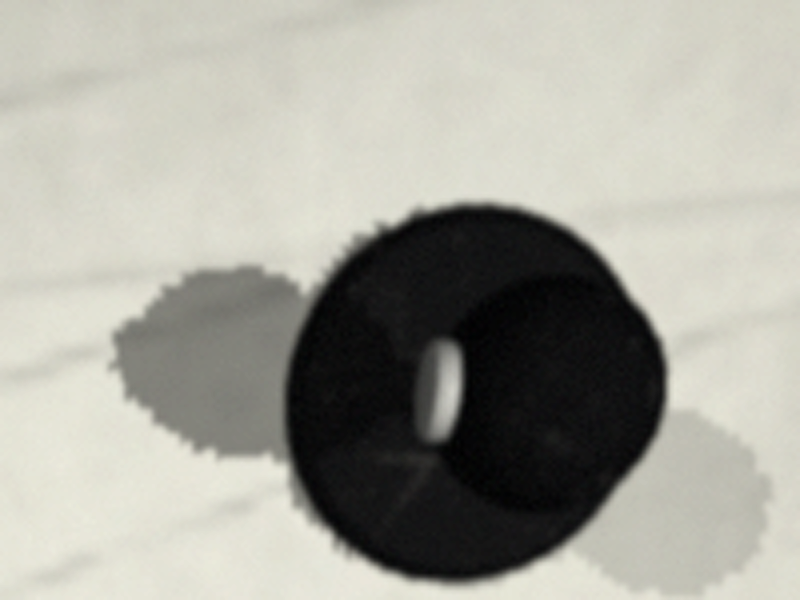

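The close view shows the lens ellipse centred at about (409.8,97.8), with its long axis running from (412,84.2) to (408,111.8). The ball is centred near (437,98.5).

```bash
python3 - <<'E'
from h import *
for k,uv,z in(("ball",(437,98.5),61),("lens",(409.75,97.75),62),("e1",(412,84.25),62),("e2",(408,111.75),62)):print(k,plane("w2",uv,z).round(1))
def multi(L):
    A=0;b=0
    for n,uv in L:
        c,v=ray(n,uv);M=np.eye(3)-np.outer(v,v);A=A+M;b=b+M@c
    return np.linalg.solve(A,b).round(1)
print("lens3d",multi([("w1",(486.3,71.8)),("w2",(409.75,97.75)),("scene",(330,168.5)),("side",(325,157.2))]))
P=cloud("w2");m=(P[...,2]>40)&(P[...,2]<90)&(abs(P[...,0]-690)<40)&(abs(P[...,1]-243)<40);w=P[m];print(w.min(0),w.max(0))
A=np.c_[2*w,np.ones(len(w))];s=np.linalg.lstsq(A,(w**2).sum(1),rcond=None)[0];print("sphere",s[:3],np.sqrt(s[3]+(s[:3]**2).sum()))
E
```

```text
ball [695.6 243.5  61. ]
lens [677.3 245.6  62. ]
e1 [678.9 253.9  62. ]
e2 [675.9 236.8  62. ]
lens3d [676.6 245.5  64.3]
[673.25034347 224.93231648  57.60060287] [712.81316293 262.46078196  82.11555741]
sphere [693.9040414  243.75477633  61.71011351] 18.983914467232946
```

Request:
drive_tool:
  deltas: "-0.185 -0.26 0 -0.003;-0.185 -0.26 0 0;-0.185 -0.26 0 0;-0.185 -0.26 0 0;-0.184 -0.26 0 0;0 0 0 0;0 0 0 0;0 0 0 0"

```text
t: 2.95
eef_pos: [523.3, 35.4, 137.1]
tcp_rot: [3.139, -0.0, 1.469]
ft_force: [-0.3, 0.6, -0.4]
opening: 1.002
grip_force: 0.0
```

```bash
python3 -c "
from w import *;shot('w3')"
```

```text
2.95 [523.3  35.4 137.1] [ 3.1388e+00 -2.0000e-04  1.4686e+00] [-0.31  0.58 -0.37]
```

View pics/w3.png

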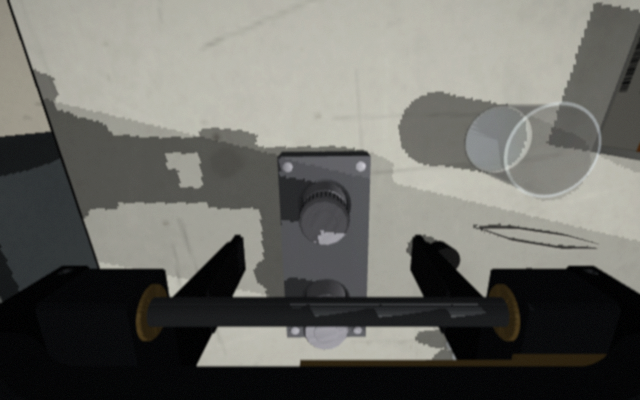

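All four screws show, at (288,167), (361,167), (294,331) and (357,331), and the left jar's top is at about (325,221). Checking the centring.

```bash
python3 - <<'E'
from h import *
q=[plane("w3",p,33)[:2] for p in((288,167),(361,167),(294,331),(357,331))]
for x in q:print(x.round(1))
c=np.mean(q,0);y=(q[0]+q[1]-q[2]-q[3]);y/=np.linalg.norm(y);print(c,y,c+45*y,c-45*y)
print(plane("w3",(325,221),77),plane("w3",(326.5,330),77))
P=cloud("w3")
for y0 in(36,-54):
    m=(abs(P[...,2]-77)<4)&(abs(P[...,0]-518)<30)&(abs(P[...,1]-y0)<30);w=P[m];print(m.sum(),w.min(0).round(1),w.max(0).round(1),np.median(w[:,2]))
E
```

```text
[496.6  71.2]
[554.4  65.3]
[481.  -82.8]
[539.5 -88.9]
[517.88330672  -8.79999574] [0.09839874 0.99514707] [522.31124985  35.98162236] [513.45536359 -53.58161384]
[522.99378317  38.7801771   77.        ] [514.83873243 -50.38906607  77.        ]
1841 [504.6  20.1  73. ] [539.2  55.2  79.8] 76.89048708076878
788 [496.1 -67.8  73.1] [531.5 -45.4  79.2] 77.15960391823626
```

Seats agree across views: L (522.3, 36.0), R (513.5, −53.6), jar tops at 77 mm. Descending and gripping.

Request:
drive_tool:
  deltas: "-0.01 0.006 -0.25 0;0 0 -0.25 0;0 0 -0.2 0;0 0 -0.11 0;0 0 0 0;0 0 0 0"

```text
t: 3.5
eef_pos: [522.1, 36.5, 54.5]
tcp_rot: [-3.141, 0.0, 1.47]
ft_force: [-0.2, -0.8, -0.3]
opening: 0.99
grip_force: 0.0
```

Request:
drive_tool:
  deltas: "0 0 0 0;0 0 0 0;0 0 0 0;0 0 0 0;0 0 0 0;0 0 0 0;0 0 0 0;0 0 0 0;0 0 0 0;0 0 0 0"
  gripper: 1

```text
t: 4.33
eef_pos: [521.6, 35.7, 54.6]
tcp_rot: [-3.141, 0.0, 1.469]
ft_force: [-2.6, 1.0, 0.8]
opening: 0.374
grip_force: 30.0
```

Request:
drive_tool:
  deltas: "0 0 0.05 0;0 0 0.1 0;0 0 0.15 0;0 0 0.15 0;0 0 0.1 0;0 0 0.05 0;0 0 0 0;0 0 0 0;0 0 0 0;0 0 0 0"

```text
t: 5.17
eef_pos: [521.6, 35.7, 114.0]
tcp_rot: [-3.14, 0.0, 1.469]
ft_force: [-0.8, -0.1, -4.3]
opening: 0.372
grip_force: 30.0
```

Request:
drive_tool:
  deltas: "0 0 0 0;0 0 0 0;0 0 0 0"

```text
t: 5.42
eef_pos: [521.8, 35.7, 114.4]
tcp_rot: [-3.141, 0.0, 1.469]
ft_force: [-0.4, 0.4, -3.6]
opening: 0.37
grip_force: 30.0
```

Request:
drive_tool:
  deltas: "0 0 0 0;0 0 0 0;0 0 0 0"

```text
t: 5.67
eef_pos: [521.9, 35.7, 114.6]
tcp_rot: [-3.142, 0.0, 1.469]
ft_force: [0.2, -0.3, -4.0]
opening: 0.375
grip_force: 30.0
```

Request:
drive_tool:
  deltas: "0 0 0 0;0 0 0 0;0 0 0 0"

```text
t: 5.92
eef_pos: [521.9, 35.7, 114.7]
tcp_rot: [3.141, -0.0, 1.469]
ft_force: [-0.1, -0.0, -5.3]
opening: 0.375
grip_force: 30.0
```

Left weighs about 4.3 N. Setting it back.

Request:
drive_tool:
  deltas: "0 0 -0.15 0;0 0 -0.15 0;0 0 -0.1 0;0 0 -0.1 0;0 0 -0.06 0;0 0 -0.03 0;0 0 0 0;0 0 0 0;0 0 0 0"

```text
t: 6.67
eef_pos: [522.0, 35.7, 56.1]
tcp_rot: [3.141, 0.0, 1.469]
ft_force: [0.0, -0.0, -4.5]
opening: 0.369
grip_force: 30.0
```

Request:
drive_tool:
  deltas: "0 0 -0.01 0;0 0 -0.005 0;0 0 0 0;0 0 0 0;0 0 0 0"

```text
t: 7.08
eef_pos: [522.0, 35.7, 54.6]
tcp_rot: [3.141, -0.0, 1.469]
ft_force: [-1.3, 0.7, 6.0]
opening: 0.371
grip_force: 30.0
```

Seated (light push upward). Releasing and moving up.

Request:
drive_tool:
  deltas: "0 0 0 0;0 0 0 0;0 0 0 0;0 0 0 0;0 0 0 0;0 0 0 0"
  gripper: 0

```text
t: 7.58
eef_pos: [522.0, 35.7, 54.1]
tcp_rot: [3.141, 0.0, 1.469]
ft_force: [-0.0, 0.1, -0.2]
opening: 0.737
grip_force: 0.0
```

Request:
drive_tool:
  deltas: "0 0 0.1 0;0 0 0.3 0;0 0 0.3 0;0 -0.1 0.1 0;-0.045 -0.3 0 0;-0.04 -0.3 0 0;0 -0.193 0 0;0 0 0 0;0 0 0 0;0 0 0 0"

```text
t: 8.42
eef_pos: [513.2, -53.4, 134.2]
tcp_rot: [-3.142, -0.0, 1.468]
ft_force: [0.5, 0.2, 0.1]
opening: 0.997
grip_force: 0.0
```

```bash
python3 - <<'E'
from w import *
shot("w4")
P=cloud("w4")
for x0,y0 in((522,36),(513.5,-54)):
    m=(abs(P[...,2]-77)<6)&(abs(P[...,0]-x0)<30)&(abs(P[...,1]-y0)<30);w=P[m];print(m.sum(),w.min(0).round(1),w.max(0).round(1),np.median(w[:,2])) if m.any() else print(0)
E
```

```text
8.4167 [513.2 -53.4 134.2] [-3.1415e+00 -1.0000e-04  1.4684e+00] [0.51 0.19 0.15]
2724 [505.2  19.7  71.8] [540.6  54.9  79.7] 76.86257077292223
1934 [496.1 -69.1  71. ] [531.3 -34.2  79.4] 76.8624140311139
```

The left jar's top is back at 77 mm. Now the right jar.

Request:
drive_tool:
  deltas: "0 0 -0.25 0;0 0 -0.25 0;0 0 -0.2 0;0 0 -0.1 0;0 0 0 0;0 0 0 0"

```text
t: 8.97
eef_pos: [513.5, -53.1, 54.3]
tcp_rot: [-3.141, -0.0, 1.47]
ft_force: [0.4, 0.1, 0.6]
opening: 1.004
grip_force: 0.0
```

Request:
drive_tool:
  deltas: "0 0 0 0;0 0 0 0;0 0 0 0;0 0 0 0;0 0 0 0;0 0 0 0;0 0 0 0;0 0 0 0;0 0 0 0;0 0 0 0"
  gripper: 1

```text
t: 9.8
eef_pos: [513.3, -53.6, 54.1]
tcp_rot: [-3.141, -0.0, 1.469]
ft_force: [-0.4, 0.7, 1.5]
opening: 0.376
grip_force: 30.0
```

Request:
drive_tool:
  deltas: "0 0 0.05 0;0 0 0.1 0;0 0 0.15 0;0 0 0.15 0;0 0 0.1 0;0 0 0.05 0;0 0 0 0;0 0 0 0;0 0 0 0;0 0 0 0"

```text
t: 10.63
eef_pos: [513.1, -53.5, 113.5]
tcp_rot: [-3.14, -0.0, 1.469]
ft_force: [-0.2, 0.2, -2.0]
opening: 0.375
grip_force: 30.0
```

Request:
drive_tool:
  deltas: "0 0 0 0;0 0 0 0;0 0 0 0"

```text
t: 10.88
eef_pos: [513.3, -53.6, 113.9]
tcp_rot: [-3.141, -0.0, 1.469]
ft_force: [0.8, -0.2, -2.0]
opening: 0.375
grip_force: 30.0
```

Request:
drive_tool:
  deltas: "0 0 0 0;0 0 0 0;0 0 0 0"

```text
t: 11.13
eef_pos: [513.4, -53.6, 114.1]
tcp_rot: [3.142, 0.0, 1.469]
ft_force: [-0.2, -0.1, -2.0]
opening: 0.375
grip_force: 30.0
```

Request:
drive_tool:
  deltas: "0 0 0 0;0 0 0 0;0 0 0 0"

```text
t: 11.38
eef_pos: [513.4, -53.6, 114.2]
tcp_rot: [3.142, 0.0, 1.469]
ft_force: [-0.7, 0.2, -3.2]
opening: 0.375
grip_force: 30.0
```

Right is about 2.2 N and left about 4.3 N, so the left jar is the heavier. Setting the right one back.

Request:
drive_tool:
  deltas: "0 0 -0.15 0;0 0 -0.15 0;0 0 -0.1 0;0 0 -0.1 0;0 0 -0.06 0;0 0 -0.03 0;0 0 -0.01 0;0 0 0 0;0 0 0 0;0 0 0 0"

```text
t: 12.22
eef_pos: [513.5, -53.6, 54.5]
tcp_rot: [3.141, 0.0, 1.469]
ft_force: [0.5, 0.3, -2.0]
opening: 0.379
grip_force: 30.0
```

Request:
drive_tool:
  deltas: "0 0 -0.005 0;0 0 0 0;0 0 0 0;0 0 0 0"

```text
t: 12.55
eef_pos: [513.6, -53.6, 54.1]
tcp_rot: [3.141, 0.0, 1.469]
ft_force: [-1.0, 1.0, 5.6]
opening: 0.375
grip_force: 30.0
```

Seated. Release, rise, and go back over the left jar.

Request:
drive_tool:
  deltas: "0 0 0 0;0 0 0 0;0 0 0 0;0 0 0 0;0 0 0 0;0 0 0 0;0 0 0 0"
  gripper: 0

```text
t: 13.13
eef_pos: [513.4, -53.6, 53.6]
tcp_rot: [3.142, -0.0, 1.469]
ft_force: [-0.3, -0.2, 0.4]
opening: 0.81
grip_force: 0.0
```

Request:
drive_tool:
  deltas: "0 0 0.1 0;0 0 0.3 0;0 0 0.3 0;0 0.1 0.1 0;0.045 0.3 0 0;0.04 0.3 0 0;0 0.193 0 0;0 0 0 0;0 0 0 0;0 0 0 0"

```text
t: 13.97
eef_pos: [521.8, 35.5, 133.8]
tcp_rot: [3.142, 0.0, 1.469]
ft_force: [1.0, 0.0, 0.5]
opening: 1.0
grip_force: 0.0
```

```bash
python3 - <<'E'
from w import *
shot("w5")
P=cloud("w5")
for x0,y0 in((522,36),(513.5,-54)):
    m=(abs(P[...,2]-77)<6)&(abs(P[...,0]-x0)<30)&(abs(P[...,1]-y0)<30);w=P[m];print(m.sum(),w.min(0).round(1),w.max(0).round(1),np.median(w[:,2])) if m.any() else print(0)
E
```

```text
13.9667 [521.8  35.5 133.8] [3.1415e+00 1.0000e-04 1.4692e+00] [0.96 0.02 0.48]
1936 [505.3  19.8  71. ] [540.4  55.3  79.5] 76.91627623317089
937 [496.6 -68.2  71.8] [532.2 -43.8  79.2] 77.04273326097437
```

Both tops are at 77 mm. Gripping the heavy left jar and lifting it.

Request:
drive_tool:
  deltas: "0 0 -0.25 0;0 0 -0.25 0;0 0 -0.2 0;0 0 -0.09 0;0 0 0 0;0 0 0 0"

```text
t: 14.52
eef_pos: [522.0, 35.2, 54.9]
tcp_rot: [-3.141, 0.0, 1.468]
ft_force: [1.0, 0.6, -0.6]
opening: 1.001
grip_force: 0.0
```

Request:
drive_tool:
  deltas: "0 0 0 0;0 0 0 0;0 0 0 0;0 0 0 0;0 0 0 0;0 0 0 0;0 0 0 0;0 0 0 0;0 0 0 0;0 0 0 0"
  gripper: 1

```text
t: 15.35
eef_pos: [521.9, 35.7, 54.6]
tcp_rot: [3.142, 0.0, 1.469]
ft_force: [0.3, 0.5, 0.0]
opening: 0.369
grip_force: 30.0
```

Request:
drive_tool:
  deltas: "0 0 0.05 0;0 0 0.1 0;0 0 0.15 0;0 0 0.2 0;0 0 0.2 0;0 0 0.1 0;0 0 0 0;0 0 0 0"

```text
t: 16.02
eef_pos: [521.8, 35.7, 134.8]
tcp_rot: [3.141, -0.0, 1.469]
ft_force: [-0.4, -0.1, -4.8]
opening: 0.378
grip_force: 30.0
```

Request:
drive_tool:
  deltas: "0.0255 0.1 0 0.03;0.0255 0.16 0 0.035;0.0255 0.16 0 0.035;0.0255 0.16 0 0.035;0.0255 0.16 0 0.035;0.0255 0.16 0 0.035;0.0255 0.16 0 0.035;0.0255 0.16 0 0.035;0.0255 0.16 0 0.035;0.0255 0.16 0 0.035"

```text
t: 16.85
eef_pos: [546.8, 190.4, 133.0]
tcp_rot: [-3.14, -0.002, 2.558]
ft_force: [0.1, -0.1, -4.0]
opening: 0.374
grip_force: 30.0
```

Request:
drive_tool:
  deltas: "0.0255 0.16 0 0.035;0.0255 0.16 0 0.035;0.0255 0.16 0 0.035;0.0255 0.16 0 0.035;0 0.08 0 0.003;0 0 0 0;0 0 0 0;0 0 0 0"

```text
t: 17.52
eef_pos: [557.3, 260.9, 134.1]
tcp_rot: [-3.141, -0.001, 2.999]
ft_force: [-0.6, -0.1, -3.6]
opening: 0.373
grip_force: 30.0
```

Request:
drive_tool:
  deltas: "0 0.01 -0.1 0;0 0 -0.15 0;0 0 -0.15 0;0 0 -0.12 0;0 0 -0.07 0;0 0 -0.025 0;0 0 0 0;0 0 0 0;0 0 0 0;0 0 0 0"

```text
t: 18.35
eef_pos: [557.9, 262.8, 73.8]
tcp_rot: [3.141, 0.001, 3.002]
ft_force: [0.4, -0.4, -4.0]
opening: 0.371
grip_force: 30.0
```

```bash
python3 - <<'E'
from cell import env
from h import *
s=env.state();print(s["t"],s["eef_pos"],s["tcp_rot"])
o=[]
for n,(u,v) in(("scene",(250,120)),("side",(240,110))):
    im,d=env.read_camera(n);p=env.camera_params(n);np.savez(n+"2.npz",im=im,d=d,K=p["mtx"],T=p["camera_from_world"])
    o.append(cv2.resize(im[v:v+150,u:u+130],None,fx=3,fy=3,interpolation=cv2.INTER_CUBIC))
cv2.imwrite("pics/z4.png",cv2.convertScaleAbs(np.hstack(o)[:,:,::-1],alpha=1.5))
E
```

```text
18.35 [557.8575937  262.82838783  73.81968489] [3.14099554e+00 9.94100313e-04 3.00188681e+00]
```

View pics/z4.png

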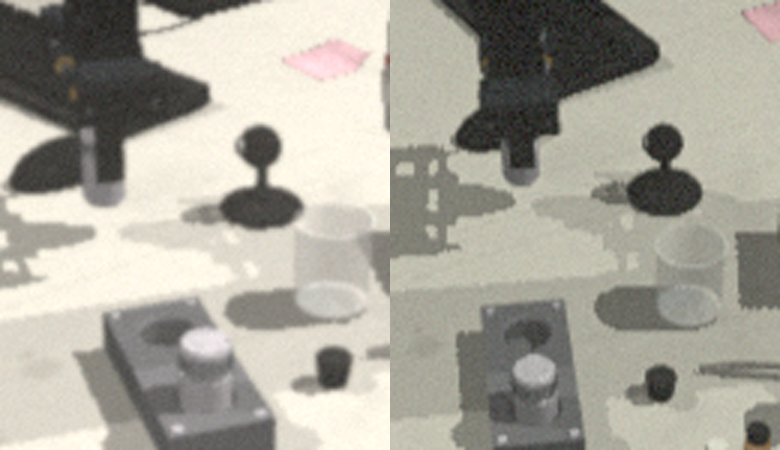

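The jar is held upright in front of the camera eye, in crop px (103,170) and (520,160). The light jar stands in its right seat, the left seat is empty, and the bystanders look undisturbed. I'll settle the arm and hand in.

Request:
drive_tool:
  deltas: "0 0 -0.012 0;0 0 0 0;0 0 0 0;0 0 0 0;0 0 0 0;0 0 0 0;0 0 0 0;0 0 0 0"

```text
t: 19.12
eef_pos: [557.6, 262.7, 72.0]
tcp_rot: [3.141, 0.0, 3.002]
ft_force: [1.4, 0.5, -4.1]
opening: 0.381
grip_force: 30.0
```

```bash
python3 -c "
from cell import env
s=env.state();print(s['t'],s['eef_pos'],s['ft_force']);print(env.job_done())"
```

```text
19.1167 [557.58753412 262.72224296  71.96278506] [ 1.43282398  0.47770646 -4.09937374]
the job is handed in; nothing more can be done
None
```

The left jar proved the heavier (about 4.3 N against 2.2 N); it is held upright and still, level with the camera eye and about 12 cm out by my measurements, the lighter right jar is back down in its seat and released, and the job was handed in at 19.1 s (no verdict shown).

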